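Hang the tall mixing cup on the draining rack

TASK

Hang the tall steel mixing cup, which stands upside down on the worktop, mouth-down on the long leaning peg of the draining rack, pushed on until its bottom sits on the tip of the peg, and let go of it. The low cup waits for the next mix: leave it standing where it is.

Things in the scene. Friction and masses are not known exactly. Their poses are not given: they have to be found in the camera images.
- tall_cup_mid (a point): Centre (on the axis, half-way up) of the tall cup: plain straight round steel cup, 60 mm outside diameter, 100 mm high, bore 54 mm, closed bottom 4 mm thick, about 0.12 kg. It starts upside down on the worktop, this point 50 mm above it. z points from the mouth to the closed bottom (up at the start): mouth 50 mm below this point, inner face of the bottom 46 mm above it.
- long_peg_tip (a point): Outermost point of the long peg's round black tip (19 mm diameter), 141 mm above the worktop; steel rod 16 mm thick, 150 mm from foot to tip. Frame: z straight up, x to the rack's back, y to its left. The peg leans 25 degrees from vertical toward the rack's front (-x, roughly at the robot): its foot lies 63 mm behind (+x) and 136 mm below this point. It may be the left or right peg.
- short_peg_tip (a point): The same point and frame of the short peg, 82 mm above the worktop, 85 mm from its foot, leaning the same way; it stays empty. Both pegs are fixed in a grey drip tray (270 x 190 mm, 16 mm high), feet 132 mm apart along y; the rack may stand turned by up to 17 degrees.
- low_cup_mid (a point): Centre (half-way up) of the low steel cup: 64 mm diameter, 55 mm high, standing mouth up on the worktop. To be left alone.
There are look-alikes about, which are no part of the job. Leave any turquoise look-alike of the part that bears long_peg_tip alone. What is shaped like the part that bears tall_cup_mid but turquoise is not meant.

How it is judged:
By the outcome, as a careful person would: the job done as asked, in the order asked, and still so for the second after the job is handed in, with the robot touching nothing.
It also fails if it takes over 32 s, if anything falls off the work surface, if the arm or the gripper's body presses on something with over 40 N, if the wrist force passes 120 N, or if a joint passes its speed limit or range.

ROBOT

A 7-joint arm with a two-finger parallel gripper is mounted at the origin on a cart in front of the work surface, level with it; the furniture and walls round the work are solid. World frame = base frame: x ahead of the robot, y to its left, z up, the work surface at z = 0. Lengths are in mm, angles in rad, forces in N, time in s.
With the tool pointing down it reaches from about 400 to 875 mm from the base axis. Payload 4.4 kg.
Tool frame: the origin (TCP) lies at the very end of the fingers, on their centre line; the grasp point (between the pads) lies 19 mm behind it; z points along the fingers, y is the line along which they close (so a half turn about z gives the same grasp; the last joint's range is limited). The gripper opens to 85 mm and grips with 20 to 120 N. Pads are 22 mm wide; open, the fingers measure 114 mm over their backs; the gripper's body (76 mm by 85 mm) begins 54 mm behind the grasp point. The pads swing forward as they close: fully open they stand 13 mm farther back than shut.
Start: joints at [1.256, 0.628, 0.038, 1.517, -0.027, 0.996, -0.02], TCP at [160.084, -629.993, 231.313] pointing down, gripper open.
Joint ranges: [-3.06, 3.06], [-0.37, 2.12], [-1.25, 1.32], [0.18, 2.47], [-1.1, 4.24], [0.23, 1.98], [-2.94, 2.94]. Speed limits (rad/s): [2.57, 2.57, 3.14, 3.14, 3.14, 3.14, 3.14].

INTERFACE

Orientations are given as [roll, pitch, yaw] about the fixed x, y, z axes, in that order (R = Rz(yaw) Ry(pitch) Rx(roll)).
In Python, from cell import monitor, viewer, workorder gives the robot as it stands.
- The arm moves only by the tool arm_command, never from a script. Its argument "series" is one flat list of numbers, 5 for each row, row after row: the opening in per cent of the stroke, from 0 (shut) to 100 (fully open), then the shift along the tool's x, y, z in cm, then the turn about the tool's z in degrees. In form: [claw, x, y, z, roll, claw, x, y, z, roll, ...]. A call has exactly 5 rows; each row is the pose to reach, as a shift and turn from the pose commanded when the call began, along the tool's axes at that moment; what a row does not reach only later rows make up. A row lasts 1/12 s, in which the tool goes at most 41.7 mm and 7.16 degrees, less where a joint would pass 70% of its speed; a pose out of reach is approached as far as the arm can. A call with a gripper value outside its range is refused whole. The fingers move at their own pace and stop on an object; the grip force is fixed at half the most. Time passes only in rows, so rows that repeat a pose let the fingers close, or fill a call up. It gives the time, the measured TCP pose, the force, the opening and the grip force at its end, in the units of the state.
- monitor.read_state(): the state, without advancing time (a new reading comes with each control period).
- viewer.get_image(name): name is "scene" or "top"; returns (picture, depth): 384x512x3 uint8, red, green, blue; 384x512 float32, mm along the optical axis (not along the pixel's ray), 0 where there is no reading.
- viewer.camera_model(name): a dict with "mtx" (3x3 intrinsics, pixels), "dist_coeffs" ([k1, k2, p1, p2, k3] as OpenCV has them; the pictures are not rectified), "R" (3x3) and "t" (3): a world point X has camera coordinates R X + t. Camera axes: x right, y down, z forward; pixel columns grow to the right and rows downward; lengths in mm; the calibration is good to about 2 mm. A picture is of the moment at which its call begins. camera_model takes no time and is no camera call.
- workorder.finish_job(): hands the job in; it is judged then, once.
The state is a dict: "clock": time; "qpos": joint angles; "qd": joint speeds; "tau": joint torques, N m; "eef_pos": TCP position; "tool_rot": TCP orientation; "force": force on the tool from outside, world axes, zero at the start; "torque": the same for the moment, N m; "width": finger opening in mm; "gripper_force": force on a finger pad.
Only numpy, scipy, OpenCV 4.12 (cv2) and the standard library are available. Lean on these libraries where they do the work, as an engineer would, in place of code of your own. Each camera call takes 0.05 s, during which the arm holds its last target. There are 200 camera calls.

## Working session

There is one attempt and no reset: what is moved stays moved. The work goes in short steps, Python scripts to look and compute and a tool call to move; the robot and the scene stay as the last step left them, time stands still between calls to the robot, and variables do not carry over. Pictures are saved under pics/ and viewed, at most 10 in all, crops included, and the job is handed in when it is done.

Besides the shell and the picture viewer there is one more tool, called after "Request:" as name(argument=value, ...) on one line, values as JSON. arm_command: Moves the arm, as the interface text tells. Its arguments: {"type":"object","properties":{"series":{"type":"array","items":{"type":"number"}}},"required":["series"]}

```bash
mkdir -p pics; ls
cat > h.py <<'E'
import numpy as np, cv2
from cell import monitor, viewer, workorder
def grab(n,tag):
    p,d=viewer.get_image(n); np.savez(f'pics/{tag}.npz',p=p,d=d); cv2.imwrite(f'pics/{tag}.png',cv2.resize(p[:,:,::-1],(800,600))); return p,d
def cam(n):
    c=viewer.camera_model(n); return [np.array(c[k],float) for k in('mtx','dist_coeffs','R','t')]
def pix2w(n,uv,depth):
    K,D,R,t=cam(n); u=cv2.undistortPoints(np.array(uv,float).reshape(-1,1,2),K,D).reshape(-1,2)
    X=np.c_[u,np.ones(len(u))]*np.array(depth,float).reshape(-1,1); return (X-t)@R
def ray_z(n,uv,z):
    K,D,R,t=cam(n); u=cv2.undistortPoints(np.array(uv,float).reshape(-1,1,2),K,D).reshape(-1,2)
    d=np.c_[u,np.ones(len(u))]@R; o=-R.T@t; s=(np.array(z)-o[2])/d[:,2]; return o+d*s[:,None]
def proj(n,X):
    K,D,R,t=cam(n); return cv2.projectPoints(np.array(X,float).reshape(-1,3),cv2.Rodrigues(R)[0],t,K,D)[0].reshape(-1,2)
E
python3 - <<'E'
from h import *
for n in('scene','top'): grab(n,n+'0'); K,D,R,t=cam(n); print(n,-R.T@t,K[0,0])
print(monitor.read_state())
E
```

```text
pics
scene [-81.06566242 839.66314709 566.34670491] 424.1447883517438
top [ 496.93624913   38.33088785 1318.56907044] 391.5964385186445
{'clock': 0.1, 'qpos': array([ 1.25621818,  0.62921844,  0.03845161,  1.51825407, -0.02699886,
        0.99630049, -0.01999211]), 'qd': array([ 1.35081253e-03, -1.95643655e-03, -1.60918647e-03, -2.97861763e-03,
        2.46718606e-04, -1.22724393e-03, -5.00460659e-05]), 'tau': array([ 2.52495360e-03, -5.64530575e+01,  1.23008933e+00, -1.93972653e+01,
        1.11959901e-02,  5.46604817e-03, -4.32262866e-07]), 'eef_pos': array([ 159.93375858, -629.45038322,  230.50843279]), 'tool_rot': array([-3.13993049e+00,  1.94533125e-05,  2.48781444e-01]), 'force': array([-0.14288947, -0.04251116,  0.36690396]), 'torque': array([ 0.04160628,  0.05440278, -0.00759244]), 'gripper_force': 0.0, 'width': 85.49978865023822}
```

View pics/scene0.png

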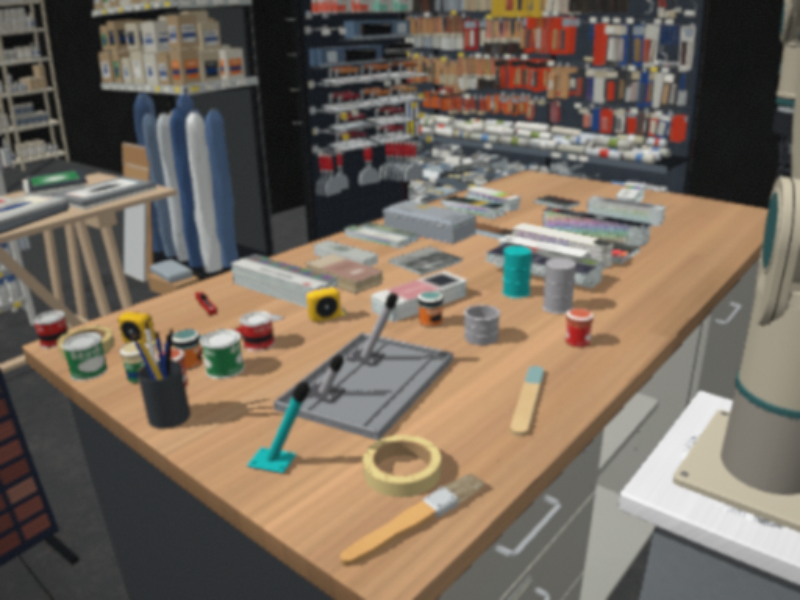

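View pics/top0.png

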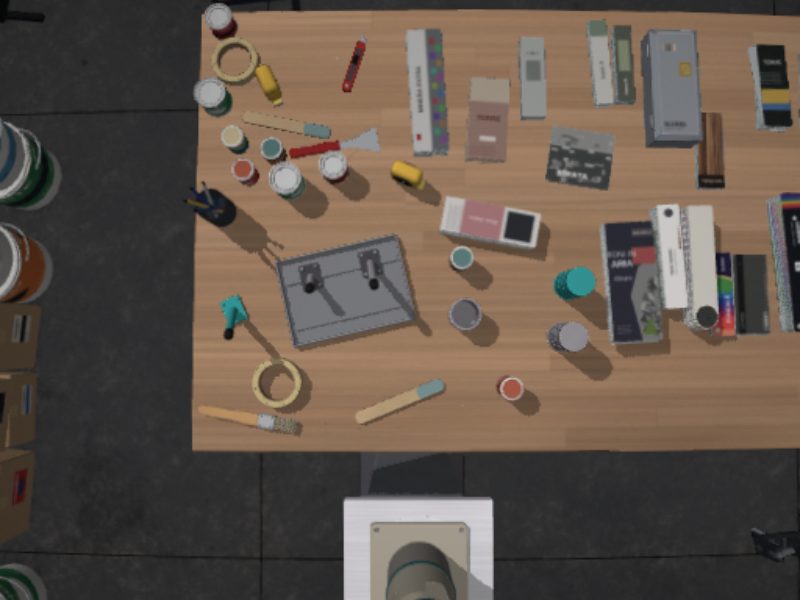

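The pictures show these candidates:
- **Cups:** steel tall cup at top (570,336) / scene (559,285). Its turquoise look-alike is at top (577,283) and is not meant. The low cup is at top (466,314).
- **Pegs:** long steel peg with black tip at scene (391,300) / top (373,283), the rack's right peg. The short peg is at scene (336,362) / top (309,286). The turquoise peg at scene (300,393) is not meant.

I'll confirm these in enlarged crops.

Run:
```python
from h import *
t=np.load('pics/top0.npz')['p']; s=np.load('pics/scene0.npz')['p']
a=t[145:230,170:270]; b=t[165:240,335:400]; c=s[180:265,190:300]; d=s[145:205,310:390]
f=lambda x,w,h: cv2.resize(x,(w,h),interpolation=cv2.INTER_CUBIC)
im=np.zeros((600,800,3),np.uint8)
im[:300,:353]=f(a,353,300); im[:300,400:660]=f(b,260,300)   # a x3.53, b x4
im[300:,:388]=f(c,388,300); im[300:,400:800]=f(d,400,300)   # c x3.53, d x5
cv2.imwrite('pics/crops.png',im[:,:,::-1])
```

```text
(no output)
```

View pics/crops.png

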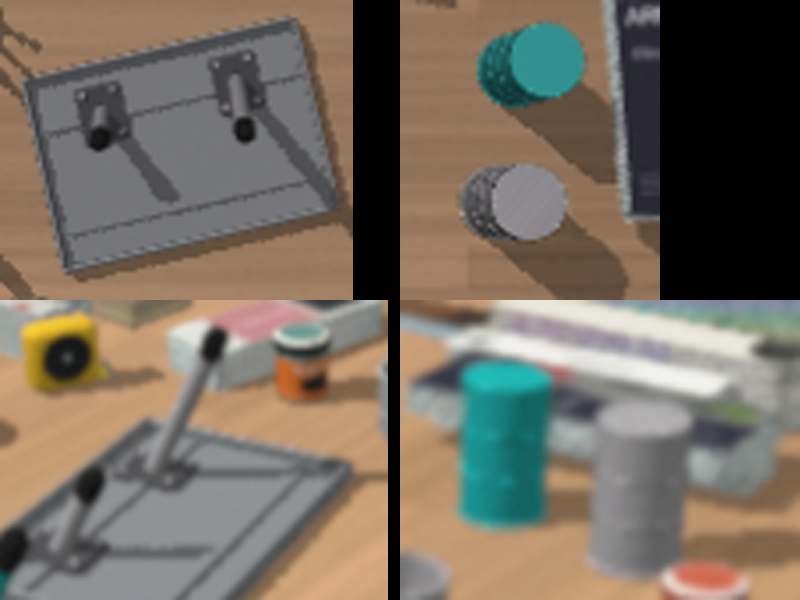

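Run:
```python
from h import *
a=lambda u,v:(170+u/3.53-.5,145+v/3.53-.5); b=lambda u,v:(335+u/4-.5,165+v/4-.5)
print('cup top',ray_z('top',[b(130,202)],100))
C=ray_z('top',[a(28,82),a(297,18),a(340,208),a(68,270)],16);print(C)
e=[C[0]-C[1],C[3]-C[2],C[0]-C[3],C[1]-C[2]]
print([ (np.linalg.norm(v),np.degrees(np.arctan2(v[1],v[0]))) for v in e])
print('tip',ray_z('top',[a(244,130)],[135]),'short',ray_z('top',[a(100,138)],76))
p=np.load('pics/top0.npz');d=p['d']
for nm,(u,v) in dict(tip=a(244,130),cup=b(130,202)).items():
    u,v=round(u),round(v); print(nm,pix2w('top',[(u,v)],[d[v,u]]))
# two-view triangulate black tip centre
us=(190+214/3.53-.5,180+346/3.53-300/3.53-.5)
def tri(ut,us):
    P=[];x=[]
    for n,u in(('top',ut),('scene',us)):
        K,D,R,t=cam(n);P.append(np.c_[R,t]);x.append(cv2.undistortPoints(np.array([[u]],float),K,D).reshape(2,1))
    X=cv2.triangulatePoints(*P,*x).ravel();return X[:3]/X[3]
print('tri tip',tri(a(244,130),us))
print('scene cup top', ray_z('scene',[(310+244/5-.5,145+(417-300)/5-.5)],100))
```

```text
cup top [[ 496.20199163 -308.25116448  100.        ]]
[[656.48751545 300.8471288   16.        ]
 [716.62881966  44.54336481  16.        ]
 [535.83483068   4.54090023  16.        ]
 [477.97693815 261.15554571  16.        ]]
[(np.float64(263.2652576865443), np.float64(103.20546644026363)), (np.float64(263.0562905676651), np.float64(102.70579739989176)), (np.float64(182.87003028975738), np.float64(12.535709565263112)), (np.float64(185.1665834460295), np.float64(12.476256104131682))]
tip [[599.54826993  89.80943933 135.        ]] short [[597.86822449 222.69322613  76.        ]]
tip [[599.61109628  88.20925151 145.62143221]]
cup [[ 496.20449916 -307.06756709  104.16148255]]
tri tip [600.13841487  89.9979758  124.44137645]
scene cup top [[ 494.35845582 -304.50003392  100.        ]]
```

Confirmed in the crops: the plain grey cup at (530,202) and the long steel peg with its black tip at (244,130). The results hold up against the given sizes:
- **Cup:** about (496,-307).
- **Long peg tip:** centre about (600,90), rack yaw about 12.7°.
- **Tip spacing:** measured (-1.7,133), expected (-2,135).

I'll move over the cup now.

Request:
arm_command(series=[100, 3.2, -1.8, 0, 0, 100, 6.4, -3.6, 0, 0, 100, 9.6, -5.4, 0, 0, 100, 12.8, -7.2, 0, 0, 100, 16, -9, 0, 0])

```text
clock: 0.52
eef_pos: [293.8, -501.8, 231.0]
tool_rot: [-3.141, 0.0, 0.248]
force: [1.2, -0.1, -0.1]
width: 85.4
gripper_force: 0.0
```

Request:
arm_command(series=[100, 3.2, -1.8, 0.5, 0, 100, 6.4, -3.6, 1, 0, 100, 9.6, -5.4, 2, 0, 100, 12.8, -7.2, 3, 0, 100, 16, -9, 4, 0])

```text
clock: 0.93
eef_pos: [426.8, -375.2, 190.8]
tool_rot: [-3.141, 0.0, 0.249]
force: [0.5, 0.4, 1.0]
width: 85.6
gripper_force: 0.0
```

Request:
arm_command(series=[100, 3, -1.8, 0, 0, 100, 6, -3.6, 1, 0, 100, 8.5, -5, 2, 0, 100, 8.5, -5, 2, 0, 100, 8.5, -5, 2, 0])

```text
clock: 1.35
eef_pos: [497.0, -304.8, 170.3]
tool_rot: [-3.14, 0.001, 0.253]
force: [-0.2, -1.0, 0.3]
width: 85.6
gripper_force: 0.0
```

Request:
arm_command(series=[100, -0.1, 0.2, 2.5, 0, 100, -0.1, 0.2, 5, 0, 100, -0.1, 0.2, 7.5, 0, 100, -0.1, 0.2, 10, 0, 100, -0.1, 0.2, 12, 0])

```text
clock: 1.77
eef_pos: [493.6, -311.1, 49.9]
tool_rot: [3.142, 0.002, 0.246]
force: [1.0, 0.2, 0.5]
width: 85.0
gripper_force: 0.0
```

Request:
arm_command(series=[50, 0, 0, 0, 0, 0, 0, 0, 0, 0, 0, 0, 0, 0, 0, 0, 0, 0, 0, 0, 0, 0, 0, 0, 0])

```text
clock: 2.18
eef_pos: [496.2, -310.3, 52.7]
tool_rot: [3.14, -0.002, 0.248]
force: [-0.4, 0.7, -0.6]
width: 58.0
gripper_force: 64.0
```

Run:
```python
from h import *
s=monitor.read_state(); print(s['eef_pos'],s['width'],s['gripper_force'],s['force'])
p,d=grab('scene','g1'); cv2.imwrite('pics/g1c.png',cv2.resize(p[90:240,260:460,::-1],(800,600),interpolation=cv2.INTER_CUBIC))
```

```text
[ 496.16251901 -310.30339636   52.73855728] 58.03572038372717 64.04096794780344 [-0.41064247  0.67519938 -0.58577596]
```

View pics/g1c.png

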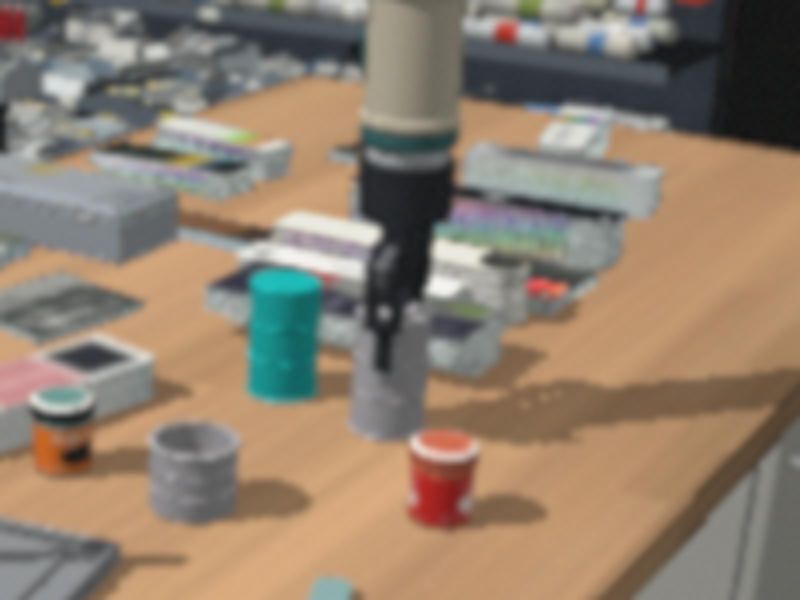

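Gripped: the finger is at (385,300), centred on the cup, and the turquoise cup at (285,335) is untouched. Next I'll lift and carry it above the peg.

Request:
arm_command(series=[0, 0, 0, -2, 0, 0, 0, 0, -6, 0, 0, 0, 0, -10, 0, 0, 0, 0, -14, 0, 0, 0, 0, -17.5, 0])

```text
clock: 2.65
eef_pos: [495.7, -309.7, 229.7]
tool_rot: [3.14, -0.002, 0.249]
force: [1.0, -0.4, -2.0]
width: 57.7
gripper_force: 64.6
```

Request:
arm_command(series=[0, 1, -1.8, 0, 0, 0, 2.5, -4.3, 0, 0, 0, 4.2, -7.2, 0, 0, 0, 5.9, -10.1, 0, 0, 0, 7.6, -13, 0, 0])

```text
clock: 3.07
eef_pos: [537.3, -163.5, 227.2]
tool_rot: [3.141, -0.001, 0.248]
force: [-0.2, 0.2, -0.9]
width: 58.1
gripper_force: 64.9
```

Request:
arm_command(series=[0, 1.7, -2.9, 0, 0, 0, 3.4, -5.8, 0, 0, 0, 5.1, -8.7, 0, 0, 0, 6.8, -11.6, 0, 0, 0, 8.5, -14.5, 0, 0])

```text
clock: 3.48
eef_pos: [584.0, -1.7, 227.1]
tool_rot: [3.141, -0.001, 0.249]
force: [0.4, -0.3, -0.7]
width: 58.2
gripper_force: 64.9
```

Request:
arm_command(series=[0, 1.7, -2.9, 0, 0, 0, 3.2, -5.8, 0, 0, 0, 4.2, -7.8, 0, 0, 0, 5, -8.6, 0, 0, 0, 5, -8.6, 0, 0])

```text
clock: 3.9
eef_pos: [611.9, 95.6, 226.7]
tool_rot: [-3.14, -0.002, 0.253]
force: [-0.5, -0.4, -1.8]
width: 57.6
gripper_force: 64.9
```

Run:
```python
from h import *
for i in range(2):
    p,d=grab('scene','i1'); s=monitor.read_state(); print(s['eef_pos'],s['tool_rot'],s['width'],s['force'])
cv2.imwrite('pics/i1c.png',cv2.resize(p[80:260,150:390,::-1],(800,600),interpolation=cv2.INTER_CUBIC))
```

```text
[611.32088923  92.39044395 226.50347473] [ 3.14088884e+00 -2.70119797e-04  2.50311539e-01] 57.560324023311345 [-0.96566914 -0.80379924 -1.22342627]
[611.01044766  90.3342302  226.43154473] [3.13982569e+00 6.07893483e-04 2.47660143e-01] 57.920713233364985 [ 0.68419229 -0.69128554 -1.33289679]
```

View pics/i1c.png

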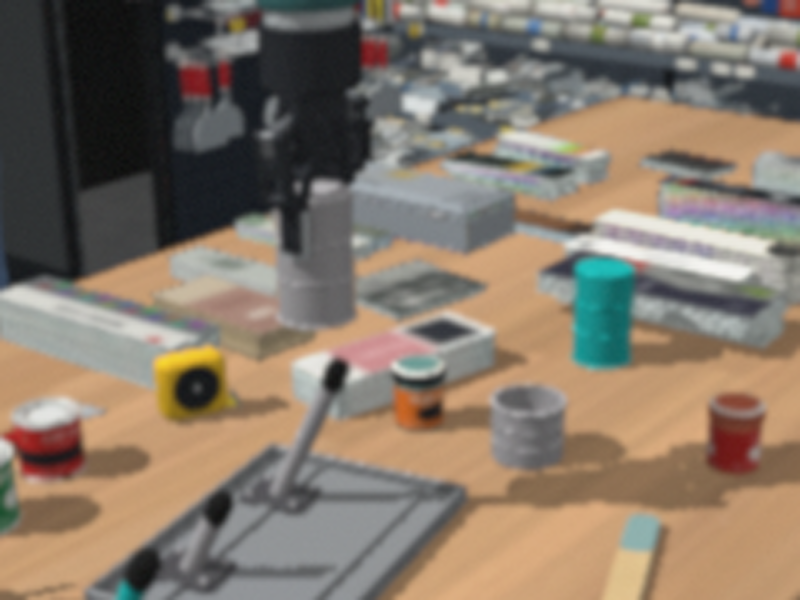

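Run:
```python
from h import *
g=lambda X:(proj('scene',X)-[150,80]+.5)*(800/240)
print('mouth c,+-', g([[611.3,91,176]]))
for z in (130,133): print('tip',g([[599.5,89.8,z]]))
cr=lambda u,v:(150+u*.3-.5,80+v*.3-.5)
print(ray_z('scene',[cr(317,306)],176), ray_z('scene',[cr(337,374)],132))
p,d=grab('top','t1')
cv2.imwrite('pics/t1c.png',cv2.resize(p[130:235,170:310,::-1],(800,600),interpolation=cv2.INTER_CUBIC))
print(monitor.read_state()['eef_pos'])
```

```text
mouth c,+- [[321.101879  312.3863199]]
tip [[335.4313376  370.32008827]]
tip [[335.31202373 366.78425068]]
[[623.18961606  82.58259437 176.        ]] [[590.66927519  97.873578   132.        ]]
[610.88009151  89.35992408 226.39133594]
```

The mouth at (317,311) and tip at (337,370) put the cup about 14 mm behind the tip and centred sideways, inside the 17 mm margin. I'll lower in stages and watch the force.

Request:
arm_command(series=[0, -0.2, 0, 1, 0, 0, -0.2, 0, 2.5, 0, 0, -0.2, 0, 4, 0, 0, -0.2, 0, 5.5, 0, 0, -0.2, 0, 7, 0])

```text
clock: 4.47
eef_pos: [608.6, 89.4, 155.2]
tool_rot: [3.141, 0.001, 0.246]
force: [-0.2, -0.4, -1.2]
width: 57.6
gripper_force: 64.9
```

Run:
```python
from h import *
p,d=grab('scene','i2'); s=monitor.read_state(); print(s['eef_pos'],s['force'],s['torque'])
a=p[110:230,190:350,::-1]; cv2.imwrite('pics/i2c.png',cv2.resize(a,(800,600),interpolation=cv2.INTER_CUBIC))
```

```text
[606.59317798  89.14187807 152.11950926] [-1.12084551 -1.05769968 -4.14286682] [-0.08044831  0.12628062 -0.01048568]
```

View pics/i2c.png

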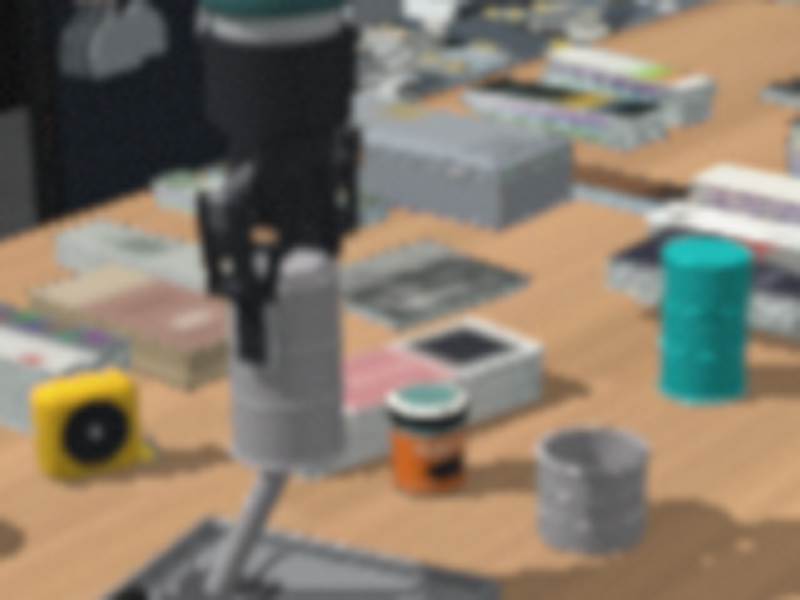

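The rod enters the mouth at (270,470), and no contact force shows. I'll lower further.

Request:
arm_command(series=[0, 0.2, 0, 0.7, 0, 0, 0.3, 0, 1.4, 0, 0, 0.3, 0, 2.1, 0, 0, 0.3, 0, 2.8, 0, 0, 0.3, 0, 3.2, 0])

```text
clock: 4.93
eef_pos: [611.9, 92.3, 123.6]
tool_rot: [3.142, 0.0, 0.249]
force: [-0.8, -0.8, -1.5]
width: 57.5
gripper_force: 64.8
```

Request:
arm_command(series=[0, 0, 0, 0.2, 0, 0, 0, 0, 0.4, 0, 0, 0, 0, 0.6, 0, 0, 0, 0, 0.6, 0, 0, 0, 0, 0.6, 0])

```text
clock: 5.35
eef_pos: [612.2, 92.6, 118.5]
tool_rot: [3.142, -0.0, 0.249]
force: [0.4, 0.3, -0.9]
width: 58.3
gripper_force: 64.8
```

Request:
arm_command(series=[0, 0, 0, 0.2, 0, 0, 0.1, 0, 0.4, 0, 0, 0.1, 0, 0.6, 0, 0, 0.1, 0, 0.7, 0, 0, 0.1, 0, 0.7, 0])

```text
clock: 5.77
eef_pos: [612.8, 92.8, 110.9]
tool_rot: [-3.142, 0.001, 0.249]
force: [-1.7, 0.2, -2.1]
width: 57.7
gripper_force: 64.9
```

Request:
arm_command(series=[0, 0, 0, 0.1, 0, 0, 0, 0, 0.2, 0, 0, 0, 0, 0.3, 0, 0, 0, 0, 0.4, 0, 0, 0, 0, 0.4, 0])

```text
clock: 6.18
eef_pos: [613.0, 92.7, 107.9]
tool_rot: [3.141, -0.0, 0.249]
force: [-4.1, -0.9, 2.9]
width: 57.6
gripper_force: 65.3
```

Light contact, as expected where the upright bore gets tight on the leaning rod. I'll ease toward the front while lowering so the rod tilts the cup in the pads.

Request:
arm_command(series=[0, -0.2, 0, 0, 0, 0, -0.3, 0, 0.2, 0, 0, -0.4, 0, 0.4, 0, 0, -0.4, 0, 0.5, 0, 0, -0.4, 0, 0.5, 0])

```text
clock: 6.6
eef_pos: [613.2, 92.3, 103.9]
tool_rot: [3.141, -0.009, 0.249]
force: [3.6, -0.0, 3.1]
width: 58.0
gripper_force: 65.4
```

Request:
arm_command(series=[0, -0.1, 0, 0.1, 0, 0, -0.2, 0, 0.2, 0, 0, -0.2, 0, 0.3, 0, 0, -0.3, 0, 0.4, 0, 0, -0.3, 0, 0.4, 0])

```text
clock: 7.02
eef_pos: [613.0, 92.1, 101.1]
tool_rot: [3.14, -0.015, 0.249]
force: [7.2, 0.4, 6.4]
width: 57.6
gripper_force: 65.7
```

Request:
arm_command(series=[0, -0.1, 0, 0.2, 0, 0, -0.2, 0, 0.3, 0, 0, -0.3, 0, 0.4, 0, 0, -0.4, 0, 0.5, 0, 0, -0.4, 0, 0.5, 0])

```text
clock: 7.43
eef_pos: [610.8, 91.8, 97.9]
tool_rot: [3.141, -0.019, 0.249]
force: [6.9, 1.8, 16.9]
width: 57.8
gripper_force: 67.1
```

Run:
```python
from h import *
p,d=grab('scene','i3'); s=monitor.read_state(); print(s['eef_pos'],s['force'],s['torque'],s['tool_rot'])
a=p[110:230,190:350,::-1]; cv2.imwrite('pics/i3c.png',cv2.resize(a,(800,600),interpolation=cv2.INTER_CUBIC))
```

```text
[610.82348103  91.77905645  97.89021396] [ 7.42443922  1.6608738  16.16793274] [ 0.37582675 -1.90097605 -0.06648764] [ 3.14052928 -0.0185008   0.24893966]
```

View pics/i3c.png

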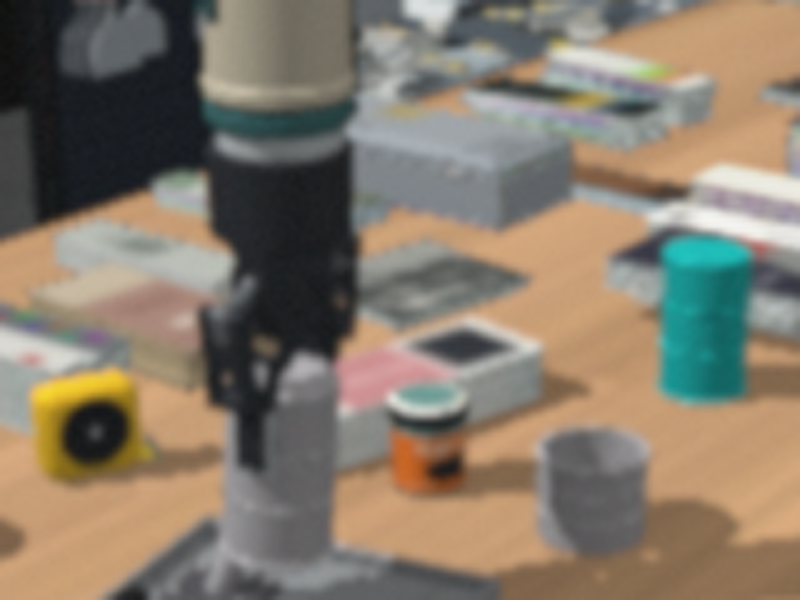

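The cup is nearly seated: it has begun to tilt, its mouth is low at (278,555), and the inner bottom is about 3 mm from the tip. One small push more.

Request:
arm_command(series=[0, 0, 0, 0.1, 0, 0, 0, 0, 0.2, 0, 0, 0, 0, 0.3, 0, 0, 0, 0, 0.3, 0, 0, 0, 0, 0.3, 0])

```text
clock: 7.9
eef_pos: [610.9, 91.8, 97.6]
tool_rot: [3.141, -0.019, 0.249]
force: [1.7, -0.0, 34.8]
width: 57.9
gripper_force: 69.1
```

The force rose by 18 N with no travel, so the bottom is on the tip. I'll relax the preload, then open.

Request:
arm_command(series=[0, 0.2, 0, -0.2, 0, 0, 0.4, 0, -0.4, 0, 0, 0.4, 0, -0.5, 0, 0, 0.4, 0, -0.5, 0, 0, 0.4, 0, -0.5, 0])

```text
clock: 8.32
eef_pos: [611.4, 91.9, 98.1]
tool_rot: [3.141, -0.011, 0.249]
force: [4.9, 1.1, 9.8]
width: 57.7
gripper_force: 65.8
```

Request:
arm_command(series=[75, 0, 0, 0, 0, 80, 0, 0, 0, 0, 90, 0, 0, 0, 0, 100, 0, 0, 0, 0, 100, 0, 0, 0, 0])

```text
clock: 8.73
eef_pos: [605.5, 90.9, 94.7]
tool_rot: [-3.141, 0.002, 0.249]
force: [-0.1, 0.5, -0.4]
width: 85.5
gripper_force: 0.0
```

Request:
arm_command(series=[100, 0, 0, 0, 0, 100, 0, 0, -1, 0, 100, 0, 0, -2, 0, 100, 0, 0, -3, 0, 100, 0, 0, -4, 0])

```text
clock: 9.15
eef_pos: [606.7, 91.1, 137.0]
tool_rot: [3.142, -0.001, 0.249]
force: [-0.6, -0.4, 0.3]
width: 85.5
gripper_force: 0.0
```

Run:
```python
from h import *
p,d=grab('scene','i4'); s=monitor.read_state(); print(s['eef_pos'],s['force'],s['width'])
a=p[110:230,190:350,::-1]; cv2.imwrite('pics/i4c.png',cv2.resize(a,(800,600),interpolation=cv2.INTER_CUBIC))
```

```text
[608.04695777  91.30222656 139.00784906] [0.97833263 0.03182262 1.60901417] 85.27936318249743
```

View pics/i4c.png

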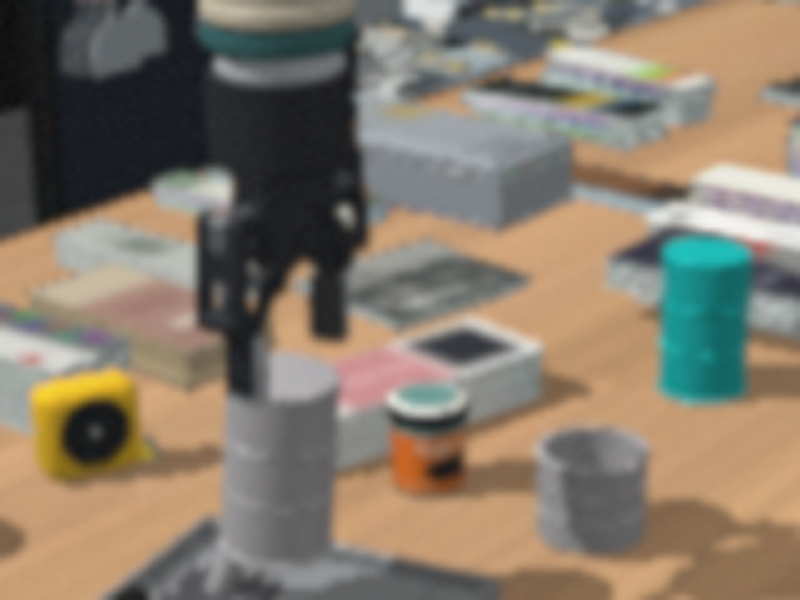

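The cup stays on the peg with its top at (300,375). I'll retreat upward and check the seating.

Request:
arm_command(series=[100, 0, 0, -2, 0, 100, 0, 0, -5, 0, 100, 0, 0, -8, 0, 100, 0, 0, -11, 0, 100, 0, 0, -14, 0])

```text
clock: 9.62
eef_pos: [606.1, 91.0, 277.5]
tool_rot: [3.142, -0.001, 0.249]
force: [0.4, -0.2, 0.6]
width: 85.1
gripper_force: 0.0
```

Request:
arm_command(series=[100, 0, 3, 0, 0, 100, 0, 6, 0, 0, 100, 0, 9, 0, 0, 100, 0, 12, 0, 0, 100, 0, 15, 0, 0])

```text
clock: 10.03
eef_pos: [643.4, -55.6, 276.3]
tool_rot: [3.141, -0.001, 0.249]
force: [0.4, 0.5, 0.4]
width: 85.3
gripper_force: 0.0
```

Request:
arm_command(series=[100, 0, 3, 0, 0, 100, 0, 6, 0, 0, 100, 0, 9, 0, 0, 100, 0, 9, 0, 0, 100, 0, 9, 0, 0])

```text
clock: 10.45
eef_pos: [665.0, -144.5, 275.6]
tool_rot: [3.14, 0.0, 0.244]
force: [-0.1, 1.2, -0.3]
width: 85.8
gripper_force: 0.0
```

Run:
```python
from h import *
p,d=grab('scene','i5'); T,D=grab('top','t5')
a=p[130:250,180:340,::-1]; b=T[140:240,170:303,::-1]
im=np.zeros((600,800,3),np.uint8); im[:300,:400]=cv2.resize(a,(400,300),interpolation=cv2.INTER_CUBIC); im[300:,:400]=cv2.resize(b,(400,300),interpolation=cv2.INTER_CUBIC)
im[:480,400:]=cv2.resize(p[140:236,225:305,::-1],(400,480),interpolation=cv2.INTER_CUBIC)
cv2.imwrite('pics/f.png',im)
# plane of cup top from top-view depth
u,v=np.meshgrid(range(215,265),range(155,210)); X=pix2w('top',np.c_[u.ravel(),v.ravel()],D[155:210,215:265].ravel())
X=X[(X[:,2]>135)&(X[:,2]<175)]; A=np.c_[X[:,:2]-X[:,:2].mean(0),np.ones(len(X))]
k=np.linalg.lstsq(A,X[:,2],rcond=None)[0]; print(len(X),X.mean(0),k,X[:,2].min(),X[:,2].max())
print(monitor.read_state()['eef_pos'])
```

```text
305 [611.54274393  90.25306928 146.40613933] [8.36557049e-02 2.96778233e-02 1.46406139e+02] 135.66616169222638 153.8176396990623
[ 665.29374364 -140.28039101  275.58330241]
```

View pics/f.png

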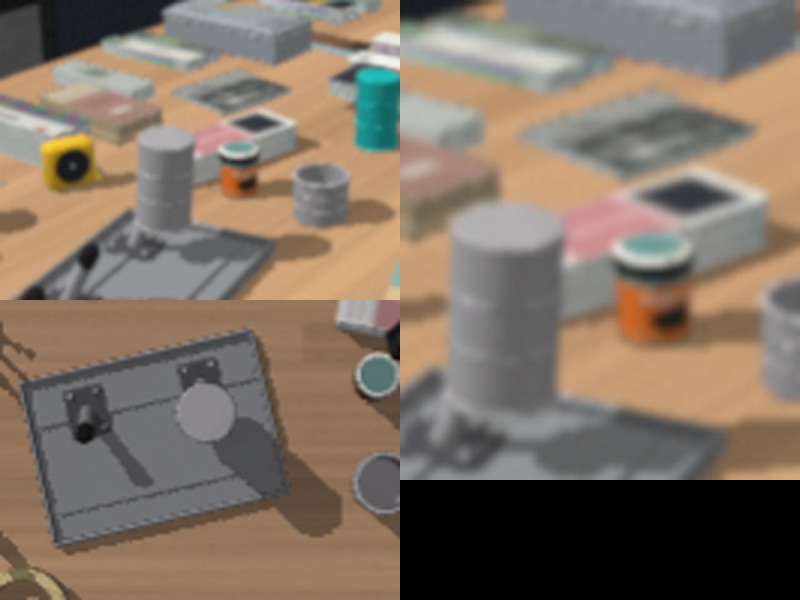

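The final picture shows the steel cup on the long peg, with its top at (205,412) in the top view. Its top is at about 147 mm, tilted 5°, which fits the bottom resting on the 141 mm tip. The low cup and the look-alikes have not moved, and the arm is clear.

```bash
python3 -c "
from cell import workorder; print(workorder.finish_job())"
```

```text
the job is handed in; nothing more can be done
None
```

The tall steel cup hangs mouth-down on the long peg, released, with its bottom on the tip as far as force and depth readings show. The low cup was left where it stood, and I handed the job in at about 10.5 s; no verdict came back.

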